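Tip the standoffs out of the sorting tray

TASK

Two alike tip trays stand side by side on the repair bench, each hinged above a white bin. Take the one holding the two long hexagonal standoffs by the tongue on its front edge and lift it until both standoffs have slid out into the bin behind it, then lower the tray gently until it lies flat again, and let go. Do not lift the other tray, the one with the rings.

Things in the scene. Friction and masses are not known exactly. Their poses are not given: they have to be found in the camera images.
- tray (a joint): Angle (rad) of the grey tip tray with the standoffs, left or right of the two: 0 = flat on its rest, grows as the tongue is lifted, stop at 1.1. Tray 172 mm long, 112 wide, 26 mm walls on three sides, open at the hinge; 0.15 to 0.3 kg, almost no hinge friction: it falls if let go. Standoffs begin to slide at 0.25 to 0.45; 0.75 surely empties it. The stand is fixed, yaw within 0.25 of the base.
- tray_handle (a point): Middle of the black tongue on its front (robot side) edge, 76 mm above the bench when flat. Tongue: 45 mm out from the front wall, 24 wide (y), 12 thick, free all round; this point is 27 mm out. Axes turn with the tray: x from tongue to hinge, y along the hinge, z up out of the tray. The hinge axis lies 187 mm along +x and 6 mm along -z from here.
- tray_bin (a point): Centre of the floor of the fixed white bin under that tray's open hinge edge, 5 mm above the bench. Bin inside 132 mm (x, away from the tray) by 122 mm (y), near wall 45 mm high, side walls 75 mm, far wall 85 mm; x and y level, parallel to the tray's when flat.
- standoff_1: Steel hexagonal standoff 45 mm long, 10 mm across flats, 20 to 33 g, lying loose in the tray to be tipped. Origin at its middle, x along its length.
- standoff_2: The second standoff, just like the first.
- other_tray (a joint): Angle of the other tray (rad), 0 = flat, same shape and make; it holds two flat steel rings 28 mm across and stays flat. It stands on the other side of the robot's midline.
Mind the look-alikes: they are no part of the job. Leave any orange or purple look-alike of the standoff_1 alone.

How it is judged:
By the outcome, as a careful person would: the job done as asked, in the order asked, and still so for the second after the job is handed in, with the robot touching nothing.
It also fails if it takes over 38 s, if anything falls off the work surface, if the arm or the gripper's body presses on something with over 40 N, if the wrist force passes 120 N, or if a joint passes its speed limit or range.

ROBOT

A 6-joint arm with a two-finger parallel gripper is mounted at the origin on the work surface. World frame = base frame: x ahead of the robot, y to its left, z up, the work surface at z = 0. Lengths are in m, angles in rad, forces in N, time in s.
With the tool pointing down it reaches from about 0.3 to 0.875 m from the base axis. Payload 6.4 kg.
Tool frame: the origin (TCP) lies between the finger pads; the fingertips stand 19 mm ahead of it and the grasp point (between the pads) is the TCP (bot.nose_length is the z of the fingertips in the tool frame, in m); z points along the fingers, y is the direction in which the jaws open and shut (so a half turn about z gives the same grasp; the last joint's range is limited). The gripper opens to 85 mm and grips with 20 to 120 N. Pads are 22 mm wide; open, the fingers measure 114 mm over their backs; the gripper's body (76 mm by 85 mm) begins 54 mm behind the grasp point. The pads swing forward as they close: fully open they stand 13 mm farther back than shut.
Start: joints at [1.045, 0.181, 1.607, -0, 1.354, -0.206], TCP at [0.181, 0.546, 0.25] pointing down, gripper open.
Joint ranges: [-2.99, 2.99], [-0.89, 2.07], [0.3, 2.58], [-1.14, 4.28], [0, 2.63], [-3.12, 3.12]. Speed limits (rad/s): [2.57, 2.57, 3.01, 3.14, 3.14, 3.14].

INTERFACE

Orientations are given as a rotation vector (axis times angle).
In Python, from workcell import bot, camera, camera_info, boxes_of, trace, spot_point gives the robot as it stands.
- The arm moves only by the tool servo_tool, never from a script. Its argument "targets" is a list of rows, each an object of numbers: "wx", "wy", "wz": the turn, a rotation vector about the tool's x, y, z in degrees; "dx", "dy", "dz": the shift along the tool's x, y, z in cm; "grip": the closure, from 0 (fully open) to 1 (shut). A call has 1 to 20 rows; each row shifts and turns the commanded pose from where the row before left it, along the tool's axes as they then stand; what a row does not reach is not made up. A row lasts 1/8 s, in which the tool goes at most 62.5 mm and 10.7 degrees, less where a joint would pass 70% of its speed; a pose out of reach is approached as far as the arm can. A call is refused whole if a number of a shift passes 6.25 or a number of a turn 10.7, either way. A call with a gripper value outside its range is refused whole. The fingers move at their own pace and stop on an object; "newtons" is the grip in N (left out, the last holds). Time passes only in rows, so rows that do not move let the fingers close. It gives the time, the measured TCP pose, the force and the opening at its end, in the units of the state.
- bot.state(): the state, without advancing time (a new reading comes with each control period).
- camera(name): name is "scene" or "top"; returns (picture, depth): 480x640x3 uint8, blue, green, red; 480x640 float32, m along the optical axis (not along the pixel's ray), 0 where there is no reading.
- camera_info(name): a dict with "K" (3x3 intrinsics, pixels), "R" (3x3) and "t" (3): a world point X has camera coordinates R X + t. Camera axes: x right, y down, z forward; pixel columns grow to the right and rows downward; lengths in m; the calibration is good to about 2 mm. A picture is of the moment at which its call begins. camera_info takes no time and is no camera call.
- bot.close_job(): hands the job in, once; it reports no verdict.
Trained networks look in the newest picture that a camera, given by its name, has taken for a name from the list of things; names that differ only in an ending like _2 or _b are one class to them, and where a whole thing is asked for, a point or a joint stands for the part that bears it (a point fixed in the world has none). Each returns a list of dicts, best first, with "conf" (0 to 1); they miss things now and then, are a little off and sometimes report something else, mostly with a low value. They report only what shows in the picture. A call takes as long as a camera call. They do not tell look-alikes from the thing itself.
- boxes_of(camera, name): "at" ([x, y, z] in m, in world coordinates, good to about 4 mm: the middle of the surface that is visible of it).
- trace(camera, name): "pixels" (480x640 bool, what is visible of it).
- spot_point(camera, name): "at" ([x, y, z] in m, in world coordinates, good to about 4 mm: a listed point, or the origin of a listed thing).
The state is a dict: "time": time; "joints": joint angles; "qd": joint speeds; "effort": joint torques, N m; "tool_pos": TCP position; "tool_rot": TCP orientation; "force": force on the tool from outside, world axes, zero at the start; "moment": the same for the moment, N m; "grip_width": finger opening in m.
Only numpy, scipy, OpenCV 4.12 (cv2) and the standard library are available. Lean on these libraries where they do the work, as an engineer would, in place of code of your own. Each camera call takes 0.05 s, during which the arm holds its last target.

## Working session

There is one attempt and no reset: what is moved stays moved. The work goes in short steps, Python scripts to look and compute and a tool call to move; the robot and the scene stay as the last step left them, time stands still between calls to the robot, and variables do not carry over. Pictures are saved under pics/ and viewed, and the job is handed in when it is done.

Besides the shell and the picture viewer there is one more tool, called after "Request:" as name([rows], argument=value, ...), one row to a line, values as JSON. servo_tool: Moves the arm, as the interface text tells. Its arguments: {"type":"object","properties":{"targets":{"type":"array"},"newtons":{"type":"number"}},"required":["targets"]}

```bash
mkdir -p pics; python3 - <<'E'
from workcell import *
import cv2,numpy as np
for c in("scene","top"):
    im,d=camera(c); cv2.imwrite(f"pics/{c}0.png",im); np.save(f"{c}0.npy",d)
    for n in ("tray_handle","tray_bin","standoff_1"):
        print(c,n,[(round(r["conf"],2),np.round(r["at"],3)) for r in spot_point(c,n)])
    i=camera_info(c); print(i)
s=bot.state();print(s)
E
```

```text
scene tray_handle [(0.93, array([ 0.449, -0.164,  0.074]))]
scene tray_bin [(0.96, array([ 0.716, -0.158,  0.005]))]
scene standoff_1 [(0.68, array([ 0.55 , -0.187,  0.079])), (0.64, array([ 0.56 , -0.293,  0.005])), (0.6, array([ 0.456, -0.286,  0.004])), (0.44, array([ 0.556, -0.138,  0.079]))]
{'K': array([[548.47021896,   0.        , 322.32379166],
       [  0.        , 548.47021896, 234.54657875],
       [  0.        ,   0.        ,   1.        ]]), 'R': array([[ 0.54520073,  0.83808859,  0.0190701 ],
       [ 0.59230477, -0.3690137 , -0.71624294],
       [-0.59323791,  0.40179149, -0.69759041]]), 't': array([-0.29971853, -0.30072215,  1.38583904])}
top tray_handle [(0.86, array([ 0.45 , -0.165,  0.076]))]
top tray_bin [(0.8, array([ 0.719, -0.156,  0.004]))]
top standoff_1 [(0.77, array([ 0.545, -0.189,  0.078])), (0.7, array([ 0.555, -0.291,  0.005])), (0.69, array([ 0.555, -0.135,  0.078])), (0.64, array([ 0.456, -0.284,  0.   ]))]
{'K': array([[557.60994503,   0.        , 312.11692097],
       [  0.        , 557.60994503, 234.75971918],
       [  0.        ,   0.        ,   
[... 167 characters left out ...]
t': array([-0.01429295,  0.58458369,  0.93286306])}
{'time': 0.4, 'joints': array([ 1.04470201e+00,  1.80914693e-01,  1.60714429e+00, -2.11812751e-05,
        1.35380169e+00, -2.06284343e-01]), 'qd': array([-0.0023537 , -0.00151216, -0.00080924,  0.00019483,  0.0016854 ,
       -0.00181301]), 'effort': array([-1.24685295e-03, -4.44305956e+01, -3.51174080e+01, -2.77065310e-04,
        3.49605143e-03, -1.12419769e-05]), 'tool_pos': array([0.18071981, 0.54579408, 0.25015408]), 'tool_rot': array([-5.00198936e-01, -3.10143896e+00,  4.04709297e-04]), 'force': array([ 1.10157679, -0.73141749, -0.11123617]), 'moment': array([-0.02038664,  0.00103053, -0.01660296]), 'grip_width': 0.08524105455146504}
```

View pics/scene0.png

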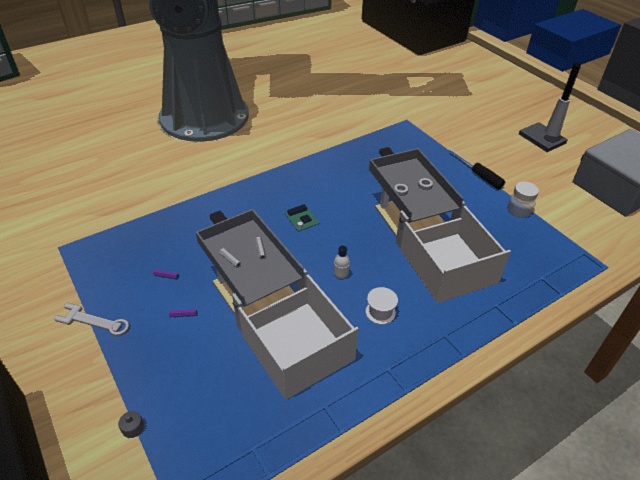

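View pics/top0.png

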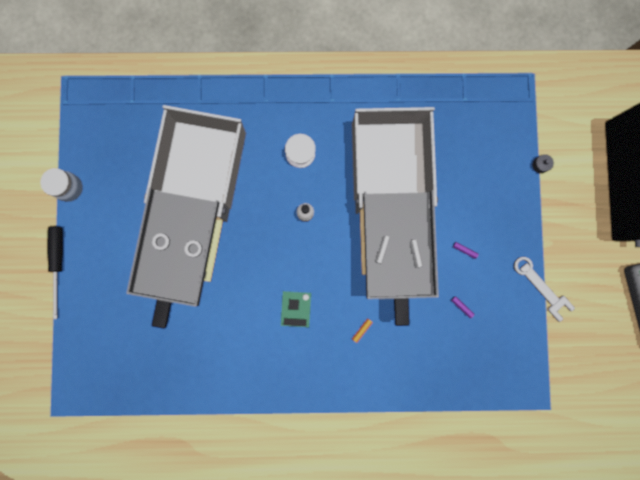

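```bash
python3 - <<'E'
import cv2
im=cv2.imread("pics/top0.png"); c=im[150:430,300:520]; cv2.imwrite("pics/crop0.png",cv2.resize(c,None,fx=2.1,fy=2.1,interpolation=cv2.INTER_CUBIC))
E
```

```text
(no output)
```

View pics/crop0.png

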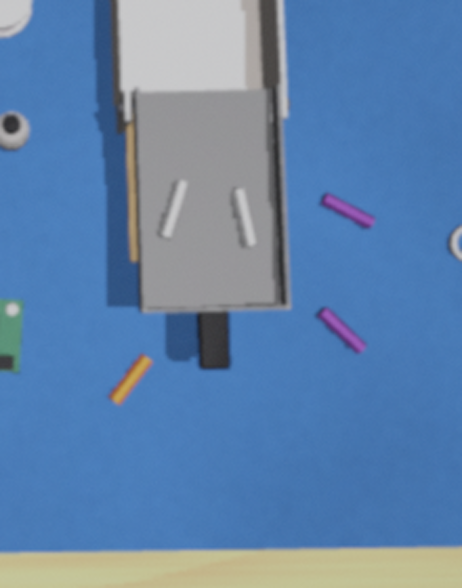

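The thing could be mistaken for several others in the top picture:

- **Tongues:** right tray (402,311), left tray with rings (161,313).
- **Standoffs:** steel ones at (383,249) and (417,253). The look-alikes are purple at (465,250) and (462,307), and orange at (362,330).

The crop confirms that the right tray holds the two steel standoffs, so I choose the tongue at (402,311). Next I refine the yaw and tongue position.

```bash
cat >h.py <<'E'
from workcell import *
import cv2,numpy as np
from scipy.spatial.transform import Rotation as Ro
def cloud(c,d):
    i=camera_info(c);K,R,t=i["K"],i["R"],i["t"]
    v,u=np.mgrid[:480,:640]; P=np.stack([(u-K[0,2])*d/K[0,0],(v-K[1,2])*d/K[1,1],d],-1)
    return (P-t)@R
def pose(x,y,z,yaw,fwd):
    # tool down, tool y along hinge, fwd deg = fingers pointing away from the robot
    R=Ro.from_euler('z',yaw)*Ro.from_euler('y',-fwd,degrees=True)*Ro.from_matrix(np.diag([-1,1,-1.]))
    return np.array([x,y,z]),R
def rows(p0,R0,p1,R1,n):
    w=(R0.inv()*R1).as_rotvec()/n
    p=p0.copy();R=R0
    for k in range(n):
        pt=p0+(p1-p0)*(k+1)/n
        d=R.inv().apply(pt-p)*100; d=np.round(d,2); ww=np.round(np.degrees(w),2)
        print(k,"d",d,"w",ww)
        p=p+R.apply(d/100);R=R*Ro.from_rotvec(np.radians(ww))
    return p,R
E
python3 - <<'E'
from h import *
d=np.load("top0.npy");P=cloud("top",d);im=cv2.imread("pics/top0.png").astype(int)
z=P[...,2]
m=np.zeros(z.shape,bool);m[298:332,385:420]=1
m&=(im.max(2)<45)&(z>.06)
q=P[m];print(m.sum(),np.median(q,0),q.min(0),q.max(0));print("tongue rect",cv2.minAreaRect(q[:,:2].astype(np.float32)*1000))
# tray+walls region
m=np.zeros(z.shape,bool);m[180:310,355:445]=1
g=im.max(2)-im.min(2)
m&=(z>.058)&(z<.13)&(g<40)
q=P[m]; 
for lo,hi in((.06,.085),(.085,.12)):
    s=q[(q[:,2]>lo)&(q[:,2]<hi)];print(len(s),np.median(s[:,2]),cv2.minAreaRect(s[:,:2].astype(np.float32)*1000))
s=bot.state();p0=s["tool_pos"];R0=Ro.from_rotvec(s["tool_rot"])
print(R0.as_matrix().round(3))
E
```

```text
2 [ 0.46410383 -0.15162081  0.08071821] [ 0.46008938 -0.15164207  0.07997367] [ 0.46811828 -0.15159955  0.08146274]
tongue rect ((464.10382080078125, -151.62081909179688), (8.029012680053711, 0.0), -179.69664001464844)
7132 0.0724688354895853 ((564.8080444335938, -160.55223083496094), (213.06002807617188, 132.67178344726562), 0.02015271782875061)
702 0.09452499747118223 ((562.78662109375, -161.20968627929688), (171.41949462890625, 112.50769805908203), 0.48309090733528137)
[[-0.949  0.314 -0.   ]
 [ 0.314  0.949 -0.   ]
 [ 0.    -0.    -1.   ]]
```

```bash
python3 - <<'E'
from h import *
d=np.load("top0.npy");P=cloud("top",d);im=cv2.imread("pics/top0.png").astype(int);z=P[...,2]
print(im[305:330:6,392:412:4].max(2)); print(z[305:330:6,388:416:4].round(3))
m=np.zeros(z.shape,bool);m[300:330,385:420]=1
m&=(z>.068)&(z<.09)&(im[...,0]-im[...,2]<35)
q=P[m];print(m.sum(),np.median(q,0));print("tongue rect",cv2.minAreaRect(q[:,:2].astype(np.float32)*1000))
for r in range(304,326,4):
    s=q[(np.argwhere(m)[:,0]==r)]; print(r,s[:,0].mean().round(4),s[:,1].min().round(4),s[:,1].max().round(4))
m=np.zeros(z.shape,bool);m[180:310,355:445]=1
m&=(z>.088)&(z<.11);q=P[m]
for sgn,y in((1,-.105),(-1,-.217)):
    s=q[(abs(q[:,1]-y)<.008)&(q[:,0]>.49)&(q[:,0]<.64)]; f=np.polyfit(s[:,0],s[:,1],1);print(len(s),f,np.polyval(f,.563))
s=q[(abs(q[:,0]-.478)<.008)&(abs(q[:,1]+.161)<.045)];print(len(s),np.polyfit(s[:,1],s[:,0],1),s[:,0].mean())
E
```

```text
[[126  56  61  60 100]
 [128  49  62  60  90]
 [125  53  64  57  82]
 [182  49  59  56  73]
 [187 187 185 186 187]]
[[-0.     0.005  0.081  0.08   0.082  0.083 -0.   ]
 [-0.002  0.003  0.078  0.081  0.079  0.083 -0.   ]
 [-0.001  0.001  0.079  0.082  0.082  0.081 -0.001]
 [ 0.001 -0.004  0.079  0.081  0.082  0.08   0.   ]
 [ 0.003  0.    -0.    -0.003 -0.     0.002 -0.   ]]
333 [ 0.45364743 -0.16100324  0.08090722]
tongue rect ((453.68646240234375, -161.57656860351562), (39.12850570678711, 21.303401947021484), 1.7216194868087769)
304 0.4664 -0.1711 -0.1505
308 0.46 -0.1706 -0.1516
312 0.4536 -0.171 -0.1518
316 0.4473 -0.1724 -0.1516
320 0.4409 -0.1718 -0.1516
324 0.4346 -0.1699 -0.1525
219 [ 0.01256916 -0.11386733] -0.10679089408819638
273 [ 0.01227324 -0.22241587] -0.21550603019916836
115 [-0.01186349  0.47691544] 0.478819366974691
```

Yaw is 0.012 and the tongue is at (0.450, -0.162, 0.076). Next I plan the approach.

```bash
python3 - <<'E'
from h import *
s=bot.state();p0=s["tool_pos"];R0=Ro.from_rotvec(s["tool_rot"])
p,R=rows(p0,R0,*pose(.44,-.162,.17,.012,15),17)
E
```

```text
0 d [-2.76 -3.47  0.47] w [-0.15 -0.87 -1.11]
1 d [-2.68 -3.53  0.51] w [-0.15 -0.87 -1.11]
2 d [-2.6  -3.58  0.53] w [-0.15 -0.87 -1.11]
3 d [-2.53 -3.63  0.57] w [-0.15 -0.87 -1.11]
4 d [-2.45 -3.68  0.59] w [-0.15 -0.87 -1.11]
5 d [-2.36 -3.73  0.62] w [-0.15 -0.87 -1.11]
6 d [-2.29 -3.77  0.65] w [-0.15 -0.87 -1.11]
7 d [-2.2  -3.82  0.66] w [-0.15 -0.87 -1.11]
8 d [-2.11 -3.87  0.7 ] w [-0.15 -0.87 -1.11]
9 d [-2.03 -3.9   0.71] w [-0.15 -0.87 -1.11]
10 d [-1.94 -3.95  0.73] w [-0.15 -0.87 -1.11]
11 d [-1.86 -3.98  0.76] w [-0.15 -0.87 -1.11]
12 d [-1.76 -4.03  0.76] w [-0.15 -0.87 -1.11]
13 d [-1.68 -4.05  0.79] w [-0.15 -0.87 -1.11]
14 d [-1.58 -4.09  0.8 ] w [-0.15 -0.87 -1.11]
15 d [-1.5  -4.13  0.81] w [-0.15 -0.87 -1.11]
16 d [-1.4  -4.15  0.82] w [-0.15 -0.87 -1.11]
```

Request:
servo_tool([
  {"dx":-2.8,"dy":-3.5,"dz":0.5,"wx":-0.15,"wy":-0.9,"wz":-1.1},
  {"dx":-2.7,"dy":-3.5,"dz":0.5,"wx":-0.15,"wy":-0.9,"wz":-1.1},
  {"dx":-2.6,"dy":-3.6,"dz":0.5,"wx":-0.15,"wy":-0.9,"wz":-1.1},
  {"dx":-2.5,"dy":-3.6,"dz":0.6,"wx":-0.15,"wy":-0.9,"wz":-1.1},
  {"dx":-2.5,"dy":-3.7,"dz":0.6,"wx":-0.15,"wy":-0.9,"wz":-1.1},
  {"dx":-2.4,"dy":-3.7,"dz":0.6,"wx":-0.15,"wy":-0.9,"wz":-1.1},
  {"dx":-2.3,"dy":-3.8,"dz":0.6,"wx":-0.15,"wy":-0.9,"wz":-1.1},
  {"dx":-2.2,"dy":-3.8,"dz":0.7,"wx":-0.15,"wy":-0.9,"wz":-1.1},
  {"dx":-2.1,"dy":-3.9,"dz":0.7,"wx":-0.15,"wy":-0.9,"wz":-1.1},
  {"dx":-2.0,"dy":-3.9,"dz":0.7,"wx":-0.15,"wy":-0.9,"wz":-1.1},
  {"dx":-1.9,"dy":-3.9,"dz":0.7,"wx":-0.15,"wy":-0.9,"wz":-1.1},
  {"dx":-1.9,"dy":-4.0,"dz":0.8,"wx":-0.15,"wy":-0.9,"wz":-1.1},
  {"dx":-1.8,"dy":-4.0,"dz":0.8,"wx":-0.15,"wy":-0.9,"wz":-1.1},
  {"dx":-1.7,"dy":-4.1,"dz":0.8,"wx":-0.15,"wy":-0.9,"wz":-1.1},
  {"dx":-1.6,"dy":-4.1,"dz":0.8,"wx":-0.15,"wy":-0.9,"wz":-1.1},
  {"dx":-1.5,"dy":-4.1,"dz":0.8,"wx":-0.15,"wy":-0.9,"wz":-1.1},
  {"dx":-1.4,"dy":-4.1,"dz":0.8,"wx":-0.15,"wy":-0.6,"wz":-1.1},
  {},
])

```text
schema error: expected keys wx, wy, wz, dx, dy, dz, grip
```

```bash
python3 - <<'E'
from h import *
s=bot.state();p0=s["tool_pos"];R0=Ro.from_rotvec(s["tool_rot"])
print(s["time"],p0,s["joints"].round(3),s["force"]);print(R0.as_matrix().round(3))
rows(p0,R0,*pose(.45,-.162,.072,.012,15),6)
im,d=camera("top");cv2.imwrite("pics/top1.png",im)
E
```

```text
0.4 [0.18071981 0.54579408 0.25015408] [ 1.045  0.181  1.607 -0.     1.354 -0.206] [ 1.10157679 -0.73141749 -0.11123617]
[[-0.949  0.314 -0.   ]
 [ 0.314  0.949 -0.   ]
 [ 0.    -0.    -1.   ]]
0 d [-7.97 -9.79  2.97] w [-0.42 -2.48 -3.15]
1 d [ -7.28 -10.23   3.23] w [-0.42 -2.48 -3.15]
2 d [ -6.57 -10.63   3.45] w [-0.42 -2.48 -3.15]
3 d [ -5.82 -11.     3.64] w [-0.42 -2.48 -3.15]
4 d [ -5.04 -11.33   3.8 ] w [-0.42 -2.48 -3.15]
5 d [ -4.25 -11.61   3.91] w [-0.42 -2.48 -3.15]
```

View pics/top1.png

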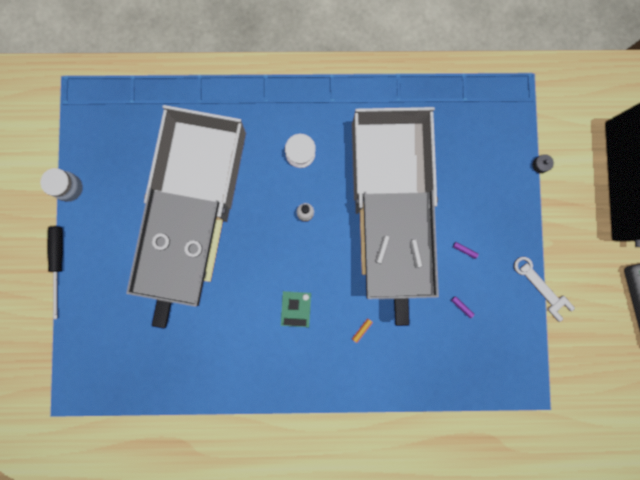

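The call was refused because every row needs all seven keys, so nothing moved and the picture is unchanged.

Request:
servo_tool([
  {"dx":-2.8,"dy":-3.5,"dz":0.5,"wx":-0.15,"wy":-0.9,"wz":-1.1,"grip":0},
  {"dx":-2.7,"dy":-3.5,"dz":0.5,"wx":-0.15,"wy":-0.9,"wz":-1.1,"grip":0},
  {"dx":-2.6,"dy":-3.6,"dz":0.5,"wx":-0.15,"wy":-0.9,"wz":-1.1,"grip":0},
  {"dx":-2.5,"dy":-3.6,"dz":0.6,"wx":-0.15,"wy":-0.9,"wz":-1.1,"grip":0},
  {"dx":-2.5,"dy":-3.7,"dz":0.6,"wx":-0.15,"wy":-0.9,"wz":-1.1,"grip":0},
  {"dx":-2.4,"dy":-3.7,"dz":0.6,"wx":-0.15,"wy":-0.9,"wz":-1.1,"grip":0},
  {"dx":-2.3,"dy":-3.8,"dz":0.6,"wx":-0.15,"wy":-0.9,"wz":-1.1,"grip":0},
  {"dx":-2.2,"dy":-3.8,"dz":0.7,"wx":-0.15,"wy":-0.9,"wz":-1.1,"grip":0},
  {"dx":-2.1,"dy":-3.9,"dz":0.7,"wx":-0.15,"wy":-0.9,"wz":-1.1,"grip":0},
  {"dx":-2.0,"dy":-3.9,"dz":0.7,"wx":-0.15,"wy":-0.9,"wz":-1.1,"grip":0},
  {"dx":-1.9,"dy":-3.9,"dz":0.7,"wx":-0.15,"wy":-0.9,"wz":-1.1,"grip":0},
  {"dx":-1.9,"dy":-4.0,"dz":0.8,"wx":-0.15,"wy":-0.9,"wz":-1.1,"grip":0},
  {"dx":-1.8,"dy":-4.0,"dz":0.8,"wx":-0.15,"wy":-0.9,"wz":-1.1,"grip":0},
  {"dx":-1.7,"dy":-4.1,"dz":0.8,"wx":-0.15,"wy":-0.9,"wz":-1.1,"grip":0},
  {"dx":-1.6,"dy":-4.1,"dz":0.8,"wx":-0.15,"wy":-0.9,"wz":-1.1,"grip":0},
  {"dx":-1.5,"dy":-4.1,"dz":0.8,"wx":-0.15,"wy":-0.9,"wz":-1.1,"grip":0},
  {"dx":-1.4,"dy":-4.1,"dz":0.8,"wx":-0.15,"wy":-0.6,"wz":-1.1,"grip":0},
  {"dx":0,"dy":0,"dz":0,"wx":0,"wy":0,"wz":0,"grip":0},
])

```text
time: 2.7
tool_pos: [0.4415, -0.1648, 0.1716]
tool_rot: [-0.007, 2.877, 0.001]
force: [-1.0, -0.9, 0.5]
grip_width: 0.0856
```

```bash
python3 - <<'E'
from h import *
s=bot.state();p0=s["tool_pos"];R0=Ro.from_rotvec(s["tool_rot"])
print(s["time"],p0,s["joints"].round(3),s["force"]);print(R0.as_matrix().round(3))
rows(p0,R0,*pose(.45,-.162,.072,.012,15),6)
im,d=camera("top");cv2.imwrite("pics/top2.png",im)
E
```

```text
2.7 [ 0.44152406 -0.16476225  0.17161769] [-0.727 -0.124  2.113  0.214  0.964 -2.408] [-0.96797778 -0.86806466  0.49140136]
[[-0.965 -0.005  0.261]
 [-0.005  1.     0.001]
 [-0.261 -0.    -0.965]]
0 d [0.3  0.05 1.64] w [-0.02  0.02 -0.06]
1 d [0.29 0.04 1.64] w [-0.02  0.02 -0.06]
2 d [0.3  0.05 1.64] w [-0.02  0.02 -0.06]
3 d [0.3  0.04 1.64] w [-0.02  0.02 -0.06]
4 d [0.29 0.04 1.64] w [-0.02  0.02 -0.06]
5 d [0.29 0.05 1.64] w [-0.02  0.02 -0.06]
```

View pics/top2.png

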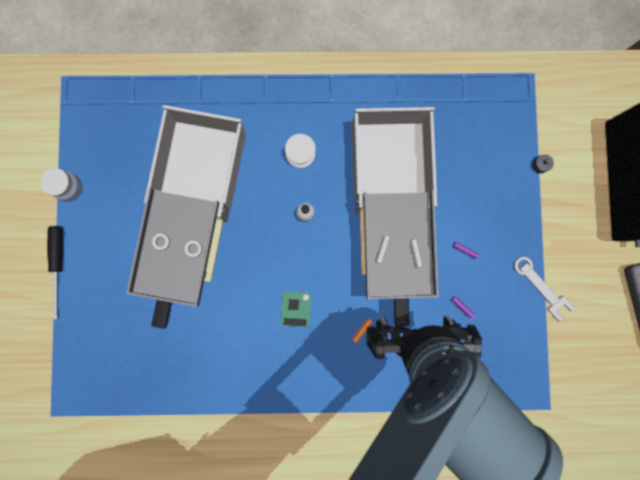

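The gripper hangs just in front of the right tray's tongue (402,311). The orange part at (362,330) is outside the fingers and low on the bench. Now descending.

Request:
servo_tool([
  {"dx":0.3,"dy":0.05,"dz":1.6,"wx":0,"wy":0,"wz":-0.1,"grip":0},
  {"dx":0.3,"dy":0.05,"dz":1.6,"wx":0,"wy":0,"wz":-0.1,"grip":0},
  {"dx":0.3,"dy":0.05,"dz":1.6,"wx":0,"wy":0,"wz":-0.1,"grip":0},
  {"dx":0.3,"dy":0.05,"dz":1.6,"wx":0,"wy":0,"wz":-0.1,"grip":0},
  {"dx":0.3,"dy":0.05,"dz":1.7,"wx":0,"wy":0,"wz":0,"grip":0},
  {"dx":0.3,"dy":0.05,"dz":1.7,"wx":0,"wy":0,"wz":0,"grip":0},
  {"dx":0,"dy":0,"dz":0,"wx":0,"wy":0,"wz":0,"grip":0},
])

```text
time: 3.62
tool_pos: [0.4482, -0.157, 0.0714]
tool_rot: [-0.024, 2.88, 0.004]
force: [-0.8, -0.3, 0.1]
grip_width: 0.0852
```

```bash
python3 - <<'E'
from h import *
s=bot.state();print(s["time"],s["tool_pos"],s["joints"].round(3),s["force"])
im,d=camera("scene");cv2.imwrite("pics/sc3.png",cv2.resize(im[120:420,120:440],None,fx=1.8,fy=1.8))
E
```

```text
3.625 [ 0.44824689 -0.1570481   0.07136691] [-0.701  0.087  2.161  0.264  0.712 -2.473] [-0.75652937 -0.25351935  0.09124245]
```

View pics/sc3.png

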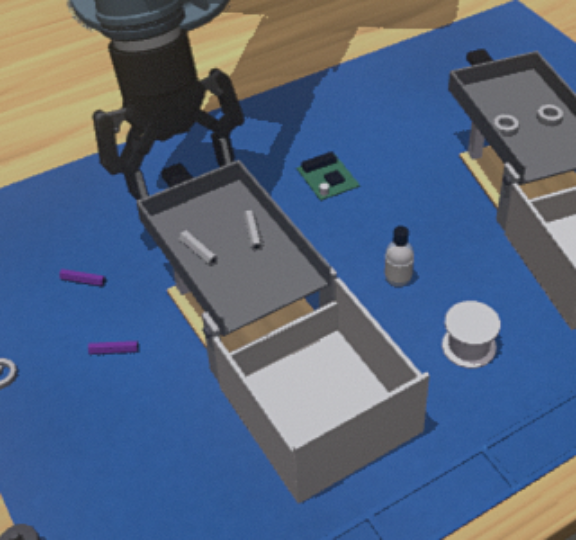

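The fingers straddle the tongue (crop 178,172), but the tool is 5 mm off in y. I correct that and close.

Request:
servo_tool([
  {"dx":0,"dy":-0.5,"dz":0,"wx":0,"wy":0,"wz":0,"grip":0},
  {"dx":0,"dy":0,"dz":0,"wx":0,"wy":0,"wz":0,"grip":0},
  {"dx":0,"dy":0,"dz":0,"wx":0,"wy":0,"wz":0,"grip":0.4},
  {"dx":0,"dy":0,"dz":0,"wx":0,"wy":0,"wz":0,"grip":0.5},
  {"dx":0,"dy":0,"dz":0,"wx":0,"wy":0,"wz":0,"grip":0.6},
], newtons=40)

```text
time: 4.3
tool_pos: [0.4493, -0.164, 0.0723]
tool_rot: [-0.022, 2.877, 0.001]
force: [-0.4, 0.1, 0.3]
grip_width: 0.0342
```

Request:
servo_tool([
  {"dx":0,"dy":0,"dz":0,"wx":0,"wy":0,"wz":0,"grip":0.7},
  {"dx":0,"dy":0,"dz":0,"wx":0,"wy":0,"wz":0,"grip":0.9},
  {"dx":0,"dy":0,"dz":0,"wx":0,"wy":0,"wz":0,"grip":1},
  {"dx":0,"dy":0,"dz":0,"wx":0,"wy":0,"wz":0,"grip":1},
], newtons=40)

```text
time: 4.8
tool_pos: [0.4492, -0.1634, 0.0723]
tool_rot: [-0.022, 2.878, 0.003]
force: [-2.9, 3.4, 4.6]
grip_width: 0.0232
```

```bash
python3 - <<'E'
from h import *
s=bot.state();R0=Ro.from_rotvec(s["tool_rot"]);print(s["time"],s["tool_pos"],s["joints"].round(3),s["force"],s["moment"],s["grip_width"]);print(R0.as_matrix().round(3))
im,d=camera("scene");cv2.imwrite("pics/sc4.png",cv2.resize(im[120:420,120:440],None,fx=1.8,fy=1.8))
# arc rows
h=np.array([.450,-.162,.076])+Ro.from_euler('z',.012).apply([.187,0,-.006]);ax=Ro.from_euler('z',.012).apply([0,1,0])
p=s["tool_pos"];R=R0
for st in (2,):
    Q=Ro.from_rotvec(ax*np.radians(st))
    # tongue rises: rotation about +y moves -x arm up
    p1=h+Q.apply(p-h);R1=Q*R
    print(p1-p,"d",(R.inv().apply(p1-p)*100).round(3),"w",np.degrees((R.inv()*R1).as_rotvec()).round(3))
for a in (20,30,46):
    Q=Ro.from_rotvec(ax*np.radians(a)); print(a,(h+Q.apply(p-h)).round(4))
E
```

```text
4.8 [ 0.44923218 -0.16335312  0.07234888] [-0.712  0.091  2.154  0.268  0.715 -2.485] [-2.88718324  3.44877094  4.57145972] [0.50515392 0.13313335 0.03001481] 0.023220397239372557
[[-0.965 -0.015  0.261]
 [-0.015  1.     0.004]
 [-0.261 -0.    -0.965]]
[1.96353557e-04 2.35635578e-06 6.55213623e-03] d [-0.19  -0.    -0.627] w [-0.007  2.     0.002]
20 [ 0.4614 -0.1632  0.1364]
30 [ 0.4756 -0.163   0.1659]
46 [ 0.5083 -0.1626  0.2067]
```

View pics/sc4.png

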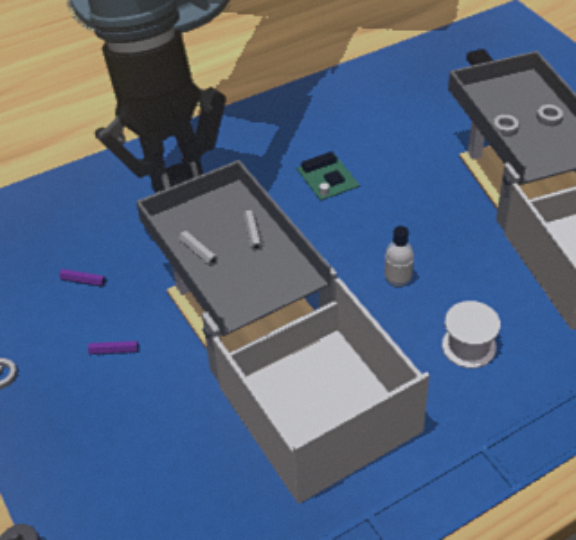

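Gripped at 23 mm. I'll lift along the hinge arc at 2° per row, starting with 10°.

Request:
servo_tool([
  {"dx":-0.1,"dy":0,"dz":-0.31,"wx":0,"wy":1,"wz":0,"grip":1},
  {"dx":-0.19,"dy":0,"dz":-0.63,"wx":0,"wy":2,"wz":0,"grip":1},
  {"dx":-0.19,"dy":0,"dz":-0.63,"wx":0,"wy":2,"wz":0,"grip":1},
  {"dx":-0.19,"dy":0,"dz":-0.63,"wx":0,"wy":2,"wz":0,"grip":1},
  {"dx":-0.19,"dy":0,"dz":-0.63,"wx":0,"wy":2,"wz":0,"grip":1},
  {"dx":-0.1,"dy":0,"dz":-0.31,"wx":0,"wy":1,"wz":0,"grip":1},
  {"dx":0,"dy":0,"dz":0,"wx":0,"wy":0,"wz":0,"grip":1},
])

```text
time: 5.72
tool_pos: [0.4524, -0.1633, 0.1046]
tool_rot: [-0.024, 3.053, 0.0]
force: [-1.5, 4.8, -0.7]
grip_width: 0.0235
```

```bash
python3 - <<'E'
from h import *
s=bot.state();R0=Ro.from_rotvec(s["tool_rot"]);print(s["time"],s["tool_pos"],s["joints"].round(3),s["force"],s["moment"],s["grip_width"]);print(R0.as_matrix().round(3))
im,d=camera("scene");cv2.imwrite("pics/sc5.png",cv2.resize(im[120:420,120:440],None,fx=1.8,fy=1.8))
E
```

```text
5.725 [ 0.45238198 -0.16331133  0.1045751 ] [-0.628  0.114  2.016  0.065  0.942 -2.251] [-1.52933673  4.75695424 -0.70222432] [ 0.61129941  0.07740662 -0.02263912] 0.023469036695504476
[[-0.996 -0.016  0.088]
 [-0.016  1.     0.001]
 [-0.088 -0.    -0.996]]
```

View pics/sc5.png

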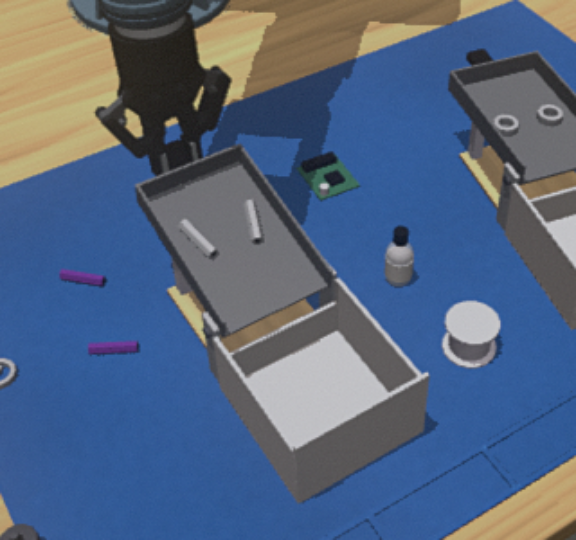

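The tray rises cleanly at about 10° with low forces, and the standoffs have not moved. Continuing to about 45°.

Request:
servo_tool([
  {"dx":-0.1,"dy":0,"dz":-0.31,"wx":0,"wy":1,"wz":0,"grip":1},
  {"dx":-0.19,"dy":0,"dz":-0.63,"wx":0,"wy":2,"wz":0,"grip":1},
  {"dx":-0.19,"dy":0,"dz":-0.63,"wx":0,"wy":2,"wz":0,"grip":1},
  {"dx":-0.19,"dy":0,"dz":-0.63,"wx":0,"wy":2,"wz":0,"grip":1},
  {"dx":-0.19,"dy":0,"dz":-0.63,"wx":0,"wy":2,"wz":0,"grip":1},
  {"dx":-0.19,"dy":0,"dz":-0.63,"wx":0,"wy":2,"wz":0,"grip":1},
  {"dx":-0.19,"dy":0,"dz":-0.63,"wx":0,"wy":2,"wz":0,"grip":1},
  {"dx":-0.19,"dy":0,"dz":-0.63,"wx":0,"wy":2,"wz":0,"grip":1},
  {"dx":-0.19,"dy":0,"dz":-0.63,"wx":0,"wy":2,"wz":0,"grip":1},
])

```text
time: 6.9
tool_pos: [0.4708, -0.1631, 0.1576]
tool_rot: [0.022, -2.932, 0.003]
force: [-0.9, 5.4, 0.1]
grip_width: 0.0235
```

Request:
servo_tool([
  {"dx":-0.19,"dy":0,"dz":-0.63,"wx":0,"wy":2,"wz":0,"grip":1},
  {"dx":-0.19,"dy":0,"dz":-0.63,"wx":0,"wy":2,"wz":0,"grip":1},
  {"dx":-0.19,"dy":0,"dz":-0.63,"wx":0,"wy":2,"wz":0,"grip":1},
  {"dx":-0.19,"dy":0,"dz":-0.63,"wx":0,"wy":2,"wz":0,"grip":1},
  {"dx":-0.19,"dy":0,"dz":-0.63,"wx":0,"wy":2,"wz":0,"grip":1},
  {"dx":-0.19,"dy":0,"dz":-0.63,"wx":0,"wy":2,"wz":0,"grip":1},
  {"dx":-0.19,"dy":0,"dz":-0.63,"wx":0,"wy":2,"wz":0,"grip":1},
  {"dx":-0.19,"dy":0,"dz":-0.63,"wx":0,"wy":2,"wz":0,"grip":1},
  {"dx":-0.19,"dy":0,"dz":-0.63,"wx":0,"wy":2,"wz":0,"grip":1},
  {"dx":-0.1,"dy":0,"dz":-0.31,"wx":0,"wy":1,"wz":0,"grip":1},
  {"dx":0,"dy":0,"dz":0,"wx":0,"wy":0,"wz":0,"grip":1},
  {"dx":0,"dy":0,"dz":0,"wx":0,"wy":0,"wz":0,"grip":1},
  {"dx":0,"dy":0,"dz":0,"wx":0,"wy":0,"wz":0,"grip":1},
  {"dx":0,"dy":0,"dz":0,"wx":0,"wy":0,"wz":0,"grip":1},
])

```text
time: 8.65
tool_pos: [0.5086, -0.1626, 0.2072]
tool_rot: [0.019, -2.602, 0.007]
force: [-1.5, 4.8, 1.2]
grip_width: 0.0233
```

```bash
python3 - <<'E'
from h import *
s=bot.state();R0=Ro.from_rotvec(s["tool_rot"]);print(s["time"],s["tool_pos"],s["joints"].round(3),s["force"],s["moment"],s["grip_width"]);print(R0.as_matrix().round(3))
im,d=camera("scene");cv2.imwrite("pics/sc6.png",cv2.resize(im[120:420,120:440],None,fx=1.8,fy=1.8))
print([(round(r["conf"],2),np.round(r["at"],3)) for r in spot_point("scene","standoff_1")])
im,d=camera("top");cv2.imwrite("pics/top6.png",im)
print([(round(r["conf"],2),np.round(r["at"],3)) for r in spot_point("top","standoff_1")])
E
```

```text
8.65 [ 0.50858016 -0.16263136  0.20716334] [-0.411  0.49   1.385 -0.218  1.761 -1.983] [-1.53441499  4.75711652  1.23037016] [ 0.74629305  0.12649117 -0.4558199 ] 0.0233297317021548
[[-0.858 -0.015 -0.513]
 [-0.012  1.    -0.009]
 [ 0.513 -0.001 -0.858]]
[(0.75, array([ 0.561, -0.293,  0.006])), (0.57, array([ 0.7  , -0.127,  0.01 ])), (0.49, array([ 0.705, -0.194,  0.004])), (0.43, array([ 0.459, -0.286,  0.003]))]
[(0.51, array([ 0.702, -0.197,  0.013])), (0.4, array([ 0.455, -0.281,  0.005]))]
```

View pics/sc6.png

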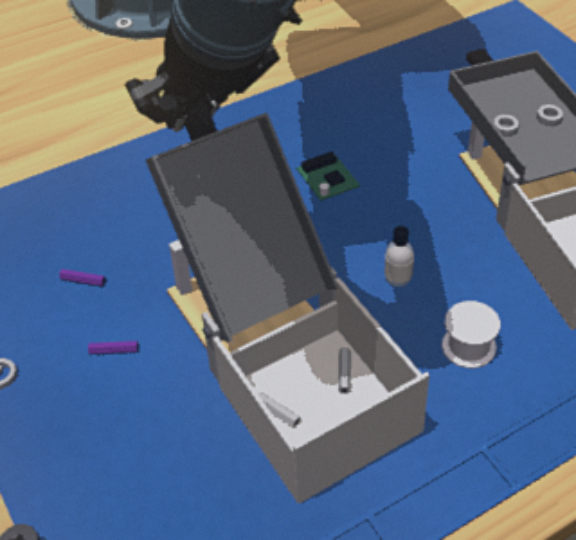

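View pics/top6.png

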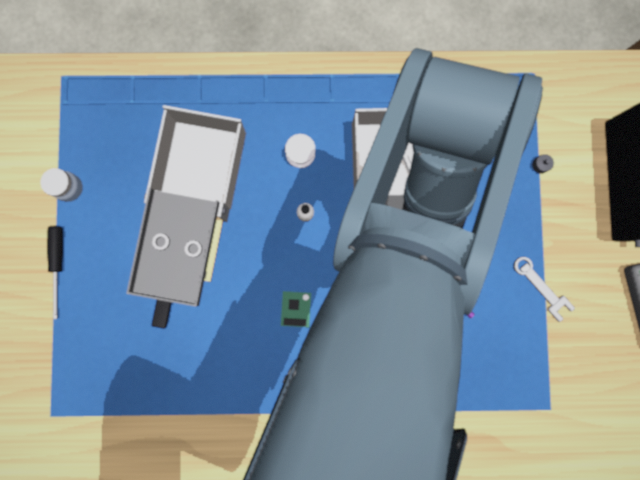

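Both standoffs lie in the bin (crop 280,408 and 344,370) and the tray is empty. Now lowering along the same arc, slower at the end.

Request:
servo_tool([
  {"dx":0.09,"dy":0,"dz":0.31,"wx":0,"wy":-1,"wz":0,"grip":1},
  {"dx":0.17,"dy":0,"dz":0.64,"wx":0,"wy":-2,"wz":0,"grip":1},
  {"dx":0.17,"dy":0,"dz":0.64,"wx":0,"wy":-2,"wz":0,"grip":1},
  {"dx":0.17,"dy":0,"dz":0.64,"wx":0,"wy":-2,"wz":0,"grip":1},
  {"dx":0.17,"dy":0,"dz":0.64,"wx":0,"wy":-2,"wz":0,"grip":1},
  {"dx":0.17,"dy":0,"dz":0.64,"wx":0,"wy":-2,"wz":0,"grip":1},
  {"dx":0.17,"dy":0,"dz":0.64,"wx":0,"wy":-2,"wz":0,"grip":1},
  {"dx":0.17,"dy":0,"dz":0.64,"wx":0,"wy":-2,"wz":0,"grip":1},
  {"dx":0.17,"dy":0,"dz":0.63,"wx":0,"wy":-2,"wz":0,"grip":1},
  {"dx":0.17,"dy":0,"dz":0.63,"wx":0,"wy":-2,"wz":0,"grip":1},
  {"dx":0.17,"dy":0,"dz":0.63,"wx":0,"wy":-2,"wz":0,"grip":1},
  {"dx":0.17,"dy":0,"dz":0.63,"wx":0,"wy":-2,"wz":0,"grip":1},
  {"dx":0.17,"dy":0,"dz":0.63,"wx":0,"wy":-2,"wz":0,"grip":1},
  {"dx":0.17,"dy":0,"dz":0.63,"wx":0,"wy":-2,"wz":0,"grip":1},
  {"dx":0.17,"dy":0,"dz":0.63,"wx":0,"wy":-2,"wz":0,"grip":1},
  {"dx":0.17,"dy":0,"dz":0.63,"wx":0,"wy":-2,"wz":0,"grip":1},
  {"dx":0.17,"dy":0,"dz":0.63,"wx":0,"wy":-2,"wz":0,"grip":1},
  {"dx":0.17,"dy":0,"dz":0.63,"wx":0,"wy":-2,"wz":0,"grip":1},
  {"dx":0.09,"dy":0,"dz":0.31,"wx":0,"wy":-1,"wz":0,"grip":1},
  {"dx":0,"dy":0,"dz":0,"wx":0,"wy":0,"wz":0,"grip":1},
])

```text
time: 11.35
tool_pos: [0.4525, -0.1633, 0.1051]
tool_rot: [-0.022, 3.051, 0.001]
force: [2.8, 5.9, -0.9]
grip_width: 0.0233
```

```bash
python3 - <<'E'
from h import *
s=bot.state();R0=Ro.from_rotvec(s["tool_rot"]);print(s["time"],s["tool_pos"],s["force"],s["moment"],s["grip_width"])
p0,p1=s["tool_pos"],np.array([.4492,-.1634,.0723])
rows(p0,R0,p1,Ro.from_rotvec([-.022,2.878,.003]),10)
E
```

```text
11.35 [ 0.45245422 -0.16334581  0.10512896] [ 2.77585537  5.86333873 -0.85363602] [ 1.07578508 -0.29199223  0.06970329] 0.02329903672861169
0 d [0.06 0.   0.32] w [-0.   -0.99 -0.  ]
1 d [0.07 0.   0.33] w [-0.   -0.99 -0.  ]
2 d [0.07 0.   0.32] w [-0.   -0.99 -0.  ]
3 d [0.08 0.   0.32] w [-0.   -0.99 -0.  ]
4 d [0.09 0.   0.32] w [-0.   -0.99 -0.  ]
5 d [0.09 0.   0.32] w [-0.   -0.99 -0.  ]
6 d [0.09 0.   0.31] w [-0.   -0.99 -0.  ]
7 d [0.1  0.   0.32] w [-0.   -0.99 -0.  ]
8 d [0.11 0.   0.31] w [-0.   -0.99 -0.  ]
9 d [0.11 0.   0.31] w [-0.   -0.99 -0.  ]
```

Request:
servo_tool([
  {"dx":0.09,"dy":0,"dz":0.32,"wx":0,"wy":-1,"wz":0,"grip":1},
  {"dx":0.09,"dy":0,"dz":0.32,"wx":0,"wy":-1,"wz":0,"grip":1},
  {"dx":0.09,"dy":0,"dz":0.32,"wx":0,"wy":-1,"wz":0,"grip":1},
  {"dx":0.09,"dy":0,"dz":0.32,"wx":0,"wy":-1,"wz":0,"grip":1},
  {"dx":0.09,"dy":0,"dz":0.32,"wx":0,"wy":-1,"wz":0,"grip":1},
  {"dx":0.09,"dy":0,"dz":0.32,"wx":0,"wy":-1,"wz":0,"grip":1},
  {"dx":0.09,"dy":0,"dz":0.31,"wx":0,"wy":-1,"wz":0,"grip":1},
  {"dx":0.09,"dy":0,"dz":0.31,"wx":0,"wy":-1,"wz":0,"grip":1},
  {"dx":0.05,"dy":0,"dz":0.16,"wx":0,"wy":-0.5,"wz":0,"grip":1},
  {"dx":0.05,"dy":0,"dz":0.16,"wx":0,"wy":-0.5,"wz":0,"grip":1},
  {"dx":0,"dy":0,"dz":0,"wx":0,"wy":0,"wz":0,"grip":1},
  {"dx":0,"dy":0,"dz":0,"wx":0,"wy":0,"wz":0,"grip":1},
])

```text
time: 12.85
tool_pos: [0.4492, -0.1634, 0.0759]
tool_rot: [-0.022, 2.894, 0.002]
force: [4.0, 7.7, -1.3]
grip_width: 0.0232
```

Request:
servo_tool([
  {"dx":0.05,"dy":0,"dz":0.16,"wx":0,"wy":-0.5,"wz":0,"grip":1},
  {"dx":0.05,"dy":0,"dz":0.12,"wx":0,"wy":-0.4,"wz":0,"grip":1},
  {"dx":0,"dy":0,"dz":0,"wx":0,"wy":0,"wz":0,"grip":1},
  {"dx":0,"dy":0,"dz":0,"wx":0,"wy":0,"wz":0,"grip":1},
])

```text
time: 13.35
tool_pos: [0.4492, -0.1634, 0.0731]
tool_rot: [-0.022, 2.878, 0.002]
force: [6.7, 7.6, -0.6]
grip_width: 0.0231
```

```bash
python3 - <<'E'
from h import *
s=bot.state();print(s["time"],s["tool_pos"],s["tool_rot"],s["force"],s["moment"])
im,d=camera("scene");cv2.imwrite("pics/sc7.png",cv2.resize(im[120:420,120:440],None,fx=1.8,fy=1.8))
P=cloud("scene",d);print(P[...,2].shape)
P0=cloud("scene",np.load("scene0.npy"));m=np.zeros((480,640),bool);m[215:300,195:310]=1;m&=(P0[...,2]>.06)
dz=(P-P0)[m][:,2];print(m.sum(),np.median(dz))
for a,b in((.48,.52),(.52,.56),(.56,.62)):
    k=(P0[m][:,0]>a)&(P0[m][:,0]<b)&(P0[m][:,2]<.08)&(abs(P0[m][:,1]+.162)<.045);q=P[m][k];print(np.median(q[:,2]),np.median(P0[m][k][:,2]))
E
```

```text
13.35 [ 0.44918106 -0.16343948  0.07312883] [-2.19185418e-02  2.87824243e+00  2.38170176e-03] [ 6.69395868  7.60125889 -0.57690638] [ 1.18356051 -0.64261602  0.19767458]
(480, 640)
6047 0.00011050543892889009
0.07255773462890129 0.07202195209136555
0.07238589350841867 0.07200713710081831
0.07216856602785861 0.0720384287993401
```

View pics/sc7.png

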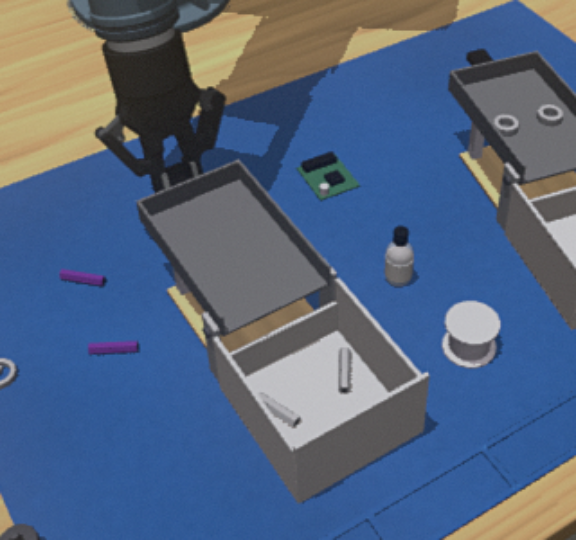

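The picture shows the tray nearly flat and empty, with the standoffs still in the bin. About 0.7 mm remains, so I set it down fully, open gently, then back off.

Request:
servo_tool([
  {"dx":0.02,"dy":0,"dz":0.06,"wx":0,"wy":0,"wz":0,"grip":1},
  {"dx":0.01,"dy":0,"dz":0.03,"wx":0,"wy":0,"wz":0,"grip":1},
  {"dx":0,"dy":0,"dz":0,"wx":0,"wy":0,"wz":0,"grip":1},
  {"dx":0,"dy":0,"dz":0,"wx":0,"wy":0,"wz":0,"grip":1},
])

```text
time: 13.9
tool_pos: [0.4492, -0.1634, 0.0724]
tool_rot: [-0.022, 2.878, 0.002]
force: [4.4, 9.8, 2.2]
grip_width: 0.0235
```

Request:
servo_tool([
  {"dx":0,"dy":0,"dz":0,"wx":0,"wy":0,"wz":0,"grip":0.6},
  {"dx":0,"dy":0,"dz":0,"wx":0,"wy":0,"wz":0,"grip":0.3},
  {"dx":0,"dy":0,"dz":0,"wx":0,"wy":0,"wz":0,"grip":0},
  {"dx":0,"dy":0,"dz":0,"wx":0,"wy":0,"wz":0,"grip":0},
  {"dx":0,"dy":0,"dz":0,"wx":0,"wy":0,"wz":0,"grip":0},
  {"dx":0,"dy":0,"dz":0,"wx":0,"wy":0,"wz":0,"grip":0},
])

```text
time: 14.65
tool_pos: [0.4486, -0.1641, 0.0719]
tool_rot: [-0.022, 2.879, 0.001]
force: [-0.4, 0.4, 0.4]
grip_width: 0.0857
```

Request:
servo_tool([
  {"dx":0,"dy":0,"dz":-0.8,"wx":0,"wy":0,"wz":0,"grip":0},
  {"dx":0,"dy":0,"dz":-1.5,"wx":0,"wy":0,"wz":0,"grip":0},
  {"dx":0,"dy":0,"dz":-1.5,"wx":0,"wy":0,"wz":0,"grip":0},
  {"dx":0,"dy":0,"dz":-1.5,"wx":0,"wy":0,"wz":0,"grip":0},
  {"dx":0,"dy":0,"dz":-1.5,"wx":0,"wy":0,"wz":0,"grip":0},
  {"dx":0,"dy":0,"dz":-1.5,"wx":0,"wy":0,"wz":0,"grip":0},
  {"dx":0,"dy":0,"dz":-1.0,"wx":0,"wy":0,"wz":0,"grip":0},
  {"dx":0,"dy":0,"dz":0,"wx":0,"wy":0,"wz":0,"grip":0},
  {"dx":0,"dy":0,"dz":0,"wx":0,"wy":0,"wz":0,"grip":0},
])

```text
time: 15.78
tool_pos: [0.4243, -0.1641, 0.1614]
tool_rot: [-0.022, 2.879, 0.001]
force: [0.9, 0.3, 0.3]
grip_width: 0.0852
```

```bash
python3 - <<'E'
from h import *
s=bot.state();print(s["time"],s["tool_pos"],s["force"],s["qd"].round(3),s["grip_width"])
im,d=camera("scene");cv2.imwrite("pics/sc8.png",im)
P=cloud("scene",d)
P0=cloud("scene",np.load("scene0.npy"));m=np.zeros((480,640),bool);m[215:300,195:310]=1;m&=(P0[...,2]>.06)
for a,b in((.48,.52),(.52,.56),(.56,.62)):
    k=(P0[m][:,0]>a)&(P0[m][:,0]<b)&(P0[m][:,2]<.08)&(abs(P0[m][:,1]+.162)<.045);q=P[m][k];print(np.median(q[:,2]),np.median(P0[m][k][:,2]))
print([(round(r["conf"],2),np.round(r["at"],3)) for r in spot_point("scene","standoff_1")])
print([(round(r["conf"],2),np.round(r["at"],3)) for r in spot_point("scene","tray_handle")])
E
```

```text
15.775 [ 0.42429039 -0.16411748  0.16141561] [0.85636441 0.30418669 0.31046241] [-0.     0.01   0.003  0.001  0.     0.   ] 0.08520800446084227
0.07188897701059416 0.07202195209136555
0.07195472423630164 0.07200713710081831
0.07195875197096939 0.0720384287993401
[(0.59, array([ 0.705, -0.192,  0.012])), (0.55, array([ 0.7  , -0.125,  0.011])), (0.51, array([ 0.559, -0.289,  0.004])), (0.48, array([ 0.455, -0.288,  0.001]))]
[(0.71, array([ 0.452, -0.163,  0.078]))]
```

View pics/sc8.png

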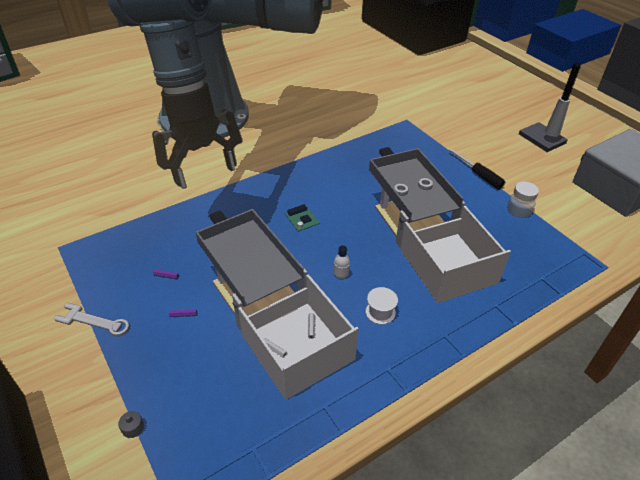

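The tray is flat and empty, with both standoffs in the bin at (276,346) and (311,325). The rings are still in the other tray, and the gripper is clear. Handing in.

```bash
python3 -c "
from workcell import bot
print(bot.close_job())"
```

```text
the job is handed in; nothing more can be done
None
```

I gripped the right tray by its tongue and lifted it about 46° (0.8 rad) along the hinge arc. Both standoffs slid into the bin; I then lowered the tray slowly, released it and backed off, handing in at about 16 s.

- **Tray:** it lies flat again, with its floor at 71.9 mm against 72.0 mm at the start.
- **Standoffs:** both are in the bin, by the picture and by the network, which put them at (0.705, -0.192) and (0.700, -0.125).
- **Left alone:** the ring tray and the two purple look-alikes are where they were. The orange one is hidden in the last picture, so I did not re-check it; nothing came near it.
- **Forces:** the measured tool force stayed around 12 N or less at every reading.

One move call was refused for missing keys, without any motion. Before closing I also corrected a 5 mm sideways error in the approach. No final check failed or disagreed.

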